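# Build a spacer set on a latching gauge arbor

## Robot

A 7-joint arm with a two-finger parallel gripper is mounted at the origin on the work surface. World frame = base frame: x ahead of the robot, y to its left, z up, the work surface at z = 0. Lengths are in m, angles in rad, forces in N, time in s.
With the tool pointing down it reaches from about 0.4 to 0.85 m from the base axis. Payload 10.4 kg.
Tool frame: the origin (TCP) lies between the finger pads; the fingertips stand 22 mm ahead of it and the grasp point (between the pads) lies 3 mm ahead of it; z points along the fingers, y is the line along which they close (so a half turn about z gives the same grasp; the last joint's range is limited). The gripper opens to 85 mm and grips with 20 to 120 N. Pads are 22 mm wide; open, the fingers measure 114 mm over their backs; the gripper's body (76 mm by 85 mm) begins 54 mm behind the grasp point. The pads swing forward as they close: fully open they stand 13 mm farther back than shut.
Start: joints at [-1.2, 0.332, -0.065, 1.46, 0.022, 1.35, -0.088], TCP at [0.24, 0.577, 0.253] pointing down, gripper open.
Joint ranges: [-2.6, 2.6], [-0.5, 2.12], [-1.47, 1.34], [0.16, 2.42], [-1.27, 4.41], [0.06, 2.06], [-2.6, 2.6]. Speed limits (rad/s): [2.22, 2.22, 2.79, 2.79, 3.14, 3.14, 3.14].

## Interface

Orientations are given as a unit quaternion [x, y, z, w].
In Python, from workcell import manip, camera, ticket, boxes_of, outline_of gives the robot as it stands.
- The arm moves only by the tool carry_out, never from a script. Its argument "deltas" is a list of rows, each a list of 5 numbers: the shift along the tool's x, y, z as a fraction of full scale, then the turn about the tool's z as a fraction of full scale, then the opening, from -1 (shut) to 1 (fully open), so that 0 is half open. In form: [[tx, ty, tz, spin, gripper], ...]. A call has 1 to 20 rows; each row is the pose to reach, as a shift and turn from the pose commanded when the call began, along the tool's axes at that moment; what a row does not reach only later rows make up. Full scale, the value 1, is 150 mm for a shift and 30 degrees for a turn. A row lasts 1/8 s, in which the tool goes at most 62.5 mm and 10.7 degrees, less where a joint would pass 70% of its speed; a pose out of reach is approached as far as the arm can. A call with a number of a shift or a turn outside -1 to 1 is refused whole. A call with a gripper value outside its range is refused whole. The fingers move at their own pace and stop on an object; "force" is the grip in N (left out, the last holds). Time passes only in rows, so rows that repeat a pose let the fingers close. It gives the time, the measured TCP pose, the force, the opening and the grip force at its end, in the units of the state.
- manip.get_obs(): the state, without advancing time (a new reading comes with each control period).
- camera(name): name is "scene" or "top"; returns a dict with "img" (480x640x3 uint8, red, green, blue), "depth" (480x640 float32, m along the optical axis (not along the pixel's ray), 0 where there is no reading), "vertical_fov" (degrees; the focal length in pixels is half the picture's height over the tangent of half this angle, whatever the lens; pixels are square), "cx", "cy" (the principal point, pixels), "R" (3x3) and "t" (3): a world point X has camera coordinates R X + t. Camera axes: x right, y down, z forward; pixel columns grow to the right and rows downward; lengths in m; the calibration is good to about 2 mm. A picture is of the moment at which its call begins.
- ticket.hand_in(): hands the job in; it is judged then, once.
Trained networks look in a picture, given as the dict that the camera call returned (one of the last four; its "shot" number tells which), for a name from the list of things; names that differ only in an ending like _2 or _b are one class to them, and where a whole thing is asked for, a point or a joint stands for the part that bears it (a point fixed in the world has none). Each returns a list of dicts, best first, with "conf" (0 to 1); they miss things now and then, are a little off and sometimes report something else, mostly with a low value. They report only what shows in the picture. A call takes as long as a camera call. They do not tell look-alikes from the thing itself.
- boxes_of(query, picture): "position" ([x, y, z] in m, in world coordinates, good to about 4 mm: the middle of the surface that is visible of it).
- outline_of(query, picture): "region" (480x640 bool, what is visible of it).
The state is a dict: "clock": time; "joint_pos": joint angles; "joint_velocities": joint speeds; "tau": joint torques, N m; "position": TCP position; "ee_rot": TCP orientation; "ft_force": force on the tool from outside, world axes, zero at the start; "torque": the same for the moment, N m; "grip_width": opening from 0.0 (shut) to 1.0 (fully open); "grasp_force": force on a finger pad.
Only numpy, scipy, OpenCV 4.12 (cv2) and the standard library are available. Lean on these libraries where they do the work, as an engineer would, in place of code of your own. Each camera call takes 0.05 s, during which the arm holds its last target. There are 200 camera calls.

## Task

Build up the spacer set on the upright arbor of the slotted plate so it can be measured: first the spacer tube, then the flat washer, then the flanged bushing with its flange down, each pushed over the arbor's sprung leaves and fully home so that the stack has no gaps. The arbor was clamped by eye, somewhere near the middle of its slot, so feel for its end with the part, ease each part on, and never press or push on the fixture with more than about 30 N. Let go of the finished stack and leave the plug gauge, the gauge-block box and the micrometer where they lie.

Things in the scene. Friction and masses are not known exactly. Their poses are not given: they have to be found in the camera images.
- fixture: Stack fixture: a steel plate fixed to the bench, 150 x 90 x 22 mm, with a 14 mm wide T-slot along its length (x). Origin: centre of its underside; z up. An upright steel arbor is clamped fast in the slot, its axis on the slot's centre line in y but anywhere up to 10.5 mm either way along x from the plate's centre: its exact place is not measured, feel for it or see it.
- slot_mid (a point): Point above the plate's centre at the height of the seat, 32 mm above the bench; axes as the plate. The seat is the flat top of the arbor's 30 mm diameter shoulder, which stands 10 mm above the plate; the first part comes to rest on it. Above the seat the arbor is a 16 mm diameter shaft; its end is 58 mm above the seat.
- end_level (a point): Point 58 mm above slot_mid, at the height of the arbor's top end, which is flat, 14 mm wide, with a steep 1 mm chamfer (4 mm tall) out to the 16 mm shaft. Bores are 18 mm with square edges: a part set down over 2 mm off-centre stands on the flat end; slid along the slot it catches when its bore comes over the end, and the chamfer then pushes it sideways towards the true axis.
- latch_level (a point): Point 49 mm above slot_mid, at the height where the two bowed leaf springs on the shaft's +y and -y sides stand out most (20.4 mm over both, sloping to nothing 8 mm above and below). A part pushed down over them with about 5 to 12 N presses them in, drags on them, and they spring out again behind it, keeping the finished 44 mm stack on.
- spacer_mid (a point): The spacer: a plain grey aluminium tube, 32 mm outer diameter, 18 mm bore, 20 mm tall, about 85 g, standing on end on the bench. The point is on its axis half-way up (10 mm above its underside); z is its axis. The bore's edges are square.
- washer_mid (a point): The washer: a flat steel disc, 40 mm outer diameter, 18 mm bore, 6 mm thick, about 50 g, lying flat on the bench. The point is on its axis half-way up (3 mm above its underside); z is its axis.
- bushing_mid (a point): The flanged bushing: brass, 18 mm bore, 18 mm tall, about 90 g, standing flange down: the flange is 40 mm diameter and 5 mm thick, the sleeve above it 28 mm outer diameter. The point is on its axis half-way up (9 mm above its underside); z is its axis, pointing from the flange to the sleeve's end.
- plug_gauge: Bystander: a double-ended plug gauge lying on the bench, about 100 mm long (along its x) and 18 mm thick; origin under its handle.
- gauge_box: Bystander: a closed wooden gauge-block box, 75 x 125 x 35 mm; origin at the centre of its underside.
- micrometer: Bystander: an outside micrometer lying on its side, about 135 mm long (along its x), 18 mm thick; origin on the bench in the mouth of its frame.
Things that resemble listed ones, but are neither listed nor needed, are in the scene too. Of the things shaped like the part that bears spacer_mid, the aluminium one is meant.

How it is judged:
By the outcome, as a careful person would: the job done as asked, in the order asked, and still so for the second after the job is handed in, with the robot touching nothing.
It also fails if it takes over 72 s, if anything falls off the work surface, if the arm or the gripper's body presses on something with over 40 N, if the wrist force passes 120 N, or if a joint passes its speed limit or range.

## Working session

There is one attempt and no reset: what is moved stays moved. The work goes in short steps, Python scripts to look and compute and a tool call to move; the robot and the scene stay as the last step left them, time stands still between calls to the robot, and variables do not carry over. Pictures are saved under pics/ and viewed, at most 10 in all, crops included, and the job is handed in when it is done.

Besides the shell and the picture viewer there is one more tool, called by a JSON object that holds its "name" and its "arguments". carry_out: Moves the arm, as the interface text tells. Its arguments: {"type":"object","properties":{"deltas":{"type":"array","items":{"type":"array","items":{"type":"number"}}},"force":{"type":"number"}},"required":["deltas"]}

```bash
mkdir -p pics; ls; cat > h.py <<'E'
import numpy as np, cv2
from workcell import manip, camera, ticket, boxes_of, outline_of
def f(c): return 240/np.tan(np.radians(c["vertical_fov"])/2)
def cloud(c):
    d=c["depth"]; v,u=np.mgrid[:480,:640]; F=f(c)
    P=np.stack([(u-c["cx"])*d/F,(v-c["cy"])*d/F,d],-1)
    return (P-c["t"])@c["R"]
def proj(c,X):
    p=c["R"]@np.asarray(X)+c["t"]; return np.round([c["cx"]+f(c)*p[0]/p[2],c["cy"]+f(c)*p[1]/p[2]],1)
E
python3 - <<'E'
from h import *
for n in ("top","scene"):
    c=camera(n); cv2.imwrite(f"pics/{n}0.png",c["img"][:,:,::-1]); print(n,f(c),c["R"].round(2).tolist(),c["t"])
    for q in ("fixture","spacer_mid","washer_mid","bushing_mid","plug_gauge","gauge_box","micrometer"):
        for b in boxes_of(q,c)[:4]: print(q,round(b["conf"],2),np.round(b["position"],3),proj(c,b["position"]))
o=manip.get_obs(); print({k:np.round(v,3).tolist() for k,v in o.items()})
E
```

```text
pics
top 489.26878288535477 [[0.02, -1.0, -0.01], [-0.98, -0.02, -0.18], [0.18, 0.01, -0.98]] [-0.03911661  0.61321752  1.0538313 ]
fixture 0.91 [0.5   0.107 0.017] [260.  292.8]
spacer_mid 0.66 [ 0.47  -0.394  0.019] [478.2 310.8]
spacer_mid 0.57 [ 0.5   -0.316  0.02 ] [443.6 296.8]
washer_mid 0.54 [ 0.472 -0.18   0.007] [383.9 308.2]
bushing_mid 0.72 [ 0.59  -0.203  0.004] [393.2 257.9]
plug_gauge 0.64 [ 0.706 -0.31   0.017] [438.6 209.9]
gauge_box 0.62 [0.794 0.024 0.032] [299.3 169.6]
micrometer 0.88 [0.429 0.323 0.012] [165.  321.8]
scene 601.973169813098 [[0.19, 0.98, -0.0], [0.83, -0.16, -0.53], [-0.52, 0.1, -0.85]] [-0.06848779 -0.46048316  1.5117614 ]
fixture 0.61 [0.509 0.108 0.026] [383.9 198.1]
spacer_mid 0.79 [ 0.565 -0.36   0.018] [155.8 261.6]
spacer_mid 0.69 [ 0.433 -0.298  0.018] [183.1 201.4]
spacer_mid 0.66 [ 0.504 -0.32   0.018] [174.7 232.1]
spacer_mid 0.52 [ 0.475 -0.401  0.019] [133.1 226.1]
washer_mid 0.45 [ 0.472 -0.181  0.006] [242.5 211.1]
bushing_mid 0.76 [ 0.602 -0.209  0.009] [236.6 266.9]
plug_gauge 0.84 [ 0.704 -0.306  0.018] [189.9 321.9]
gauge_box 0.8 [0.806 0.021 0.035] [378.7 337.5]
micrometer 0.9 [0.438 0.323 0.015] [471.4 158.7]
micrometer 0.64 [ 0.475 -0.18   0.004] [243.5 212.7]
{'clock': 0.8, 'joint_pos': [-1.2, 0.332, -0.065, 1.46, 0.022, 1.35, -0.089], 'joint_velocities': [-0.001, -0.001, 0.0, 0.001, -0.002, -0.001, 0.001], 'tau': [0.001, -62.517, 0.049, -39.181, 0.017, 0.002, -0.0], 'position': [0.24, 0.577, 0.253], 'ee_rot': [0.196, 0.981, 0.0, -0.0], 'ft_force': [-0.522, -0.563, -0.008], 'torque': [-0.056, 0.016, -0.019], 'grasp_force': 0.0, 'grip_width': 0.996}
```

View pics/top0.png

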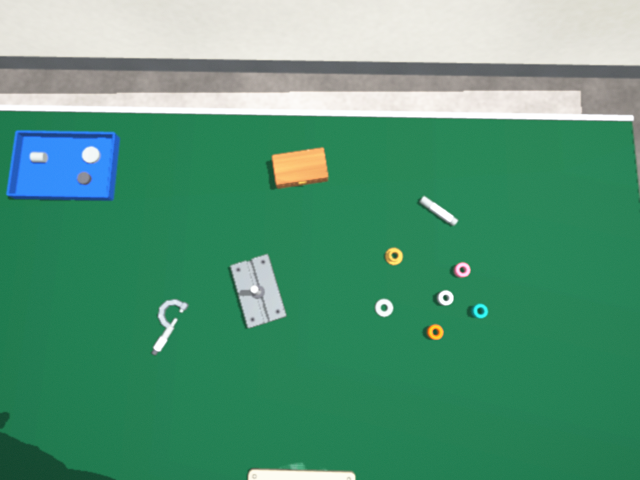

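View pics/scene0.png

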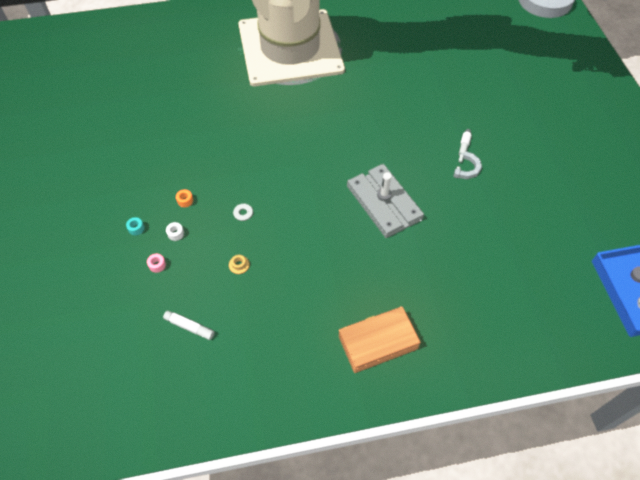

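Tube-shaped candidates in the top picture are orange (435,332), grey-white (445,298), pink (462,270) and teal (480,311). The grey one at (445,298) fits bare aluminium. I'll confirm that in one crop and measure everything.

```bash
python3 - <<'E'
from h import *
top=camera("top"); sc=camera("scene")
a=cv2.resize(top["img"][240:350,360:500],None,fx=2.8,fy=2.8,interpolation=3); b=cv2.resize(sc["img"][180:290,110:260],None,fx=2.6,fy=2.8,interpolation=3)
cv2.imwrite("pics/crop1.png",np.hstack([a,b])[:,:,::-1])
for n,c in (("top",top),("scene",sc)):
    P=cloud(c)
    print(n,"bench z",np.median(P[(abs(P[...,0]-.55)<.03)&(abs(P[...,1]+.1)<.02)],0).round(4))
    for q,g,r,h in (("spacer",(.502,-.318),.03,.02),("washer",(.472,-.18),.035,.006),("bushing",(.596,-.206),.035,.005)):
        m=(np.hypot(P[...,0]-g[0],P[...,1]-g[1])<r)&(P[...,2]>h*.6)&(c["depth"]>0)
        Q=P[m]; T=Q[Q[:,2]>Q[:,2].max()-.006]
        (x,y),R=cv2.minEnclosingCircle(T[:,:2].astype(np.float32)); 
        print(q,len(Q),"zmax",Q[:,2].max().round(4),"top circ",round(x,4),round(y,4),"R",round(R,4),"mean",T.mean(0).round(4), np.median(c["img"][m],0))
    m=(np.hypot(P[...,0]-.5,P[...,1]-.107)<.1)&(abs(P[...,2]-.022)<.006)
    rect=cv2.minAreaRect(P[m][:,:2].astype(np.float32)); print("plate",rect, np.median(P[m][:,2]))
    A=P[(np.hypot(P[...,0]-.5,P[...,1]-.107)<.06)&(P[...,2]>.05)]; print("arbor",len(A),A.min(0).round(4),A.max(0).round(4),A[A[:,2]>.085].mean(0).round(4))
E
```

```text
top bench z [ 5.502e-01 -9.930e-02 -1.000e-04]
spacer 117 zmax 0.0241 top circ 0.498 -0.3202 R 0.0157 mean [ 0.4978 -0.3213  0.0204] [255. 255. 255.]
washer 183 zmax 0.0114 top circ 0.4786 -0.173 R 0.0279 mean [ 0.474  -0.18    0.0073] [246. 250. 251.]
bushing 223 zmax 0.0224 top circ 0.5946 -0.2042 R 0.0137 mean [ 0.5944 -0.2036  0.0187] [236. 198.  98.]
plate ((0.5054401755332947, 0.11141304671764374), (0.15040871500968933, 0.09028983116149902), 18.70489501953125) 0.021779370626116623
arbor 60 [0.4943 0.1011 0.0505] [0.509  0.1174 0.093 ] [0.5018 0.1099 0.0897]
scene bench z [ 5.509e-01 -1.002e-01  4.000e-04]
spacer 159 zmax 0.0247 top circ 0.4992 -0.3216 R 0.016 mean [ 0.4992 -0.3214  0.0208] [249. 251. 249.]
washer 206 zmax 0.0135 top circ 0.4754 -0.1819 R 0.0203 mean [ 0.4741 -0.1818  0.0086] [230. 236. 231.]
bushing 295 zmax 0.0238 top circ 0.595 -0.2042 R 0.0143 mean [ 0.5945 -0.2049  0.0194] [218. 182. 106.]
plate ((0.5041265487670898, 0.11048834025859833), (0.15414415299892426, 0.0929902195930481), 18.812211990356445) 0.022170788858828047
arbor 134 [0.4933 0.1    0.0501] [0.5126 0.1166 0.0939] [0.5027 0.109  0.0899]
```

View pics/crop1.png

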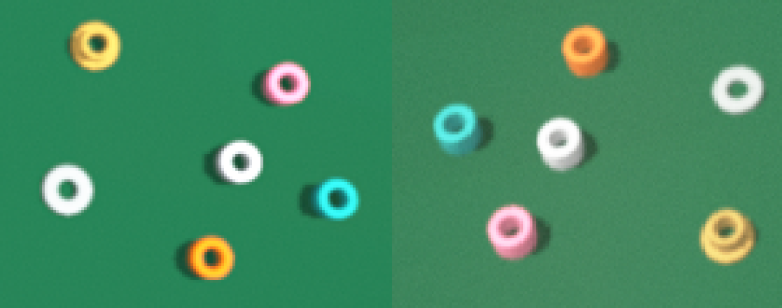

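The crop settles it: the aluminium spacer is the white-grey tube in the middle of the four, with teal, pink and orange as decoys. The washer (flat ring) and the yellow brass bushing are standing free. The measured sizes and heights agree with the text. The arbor lies about 3 mm from the plate's centre. Moving now.

{"name": "carry_out", "arguments": {"deltas": [[-0.33,-0.33,0,0,0.3],[-0.67,-0.67,0,0,0.3],[-1,-1,0,0,0.3],[-1,-1,0,0,0.3],[-1,-1,0,0,0.3]], "force": 40}}

```text
clock: 1.52
position: [0.322, 0.3795, 0.2538]
ee_rot: [0.197, 0.98, 0.0, 0.0]
ft_force: [-0.9, 0.4, 1.3]
grip_width: 0.648
grasp_force: 0.0
```

{"name": "carry_out", "arguments": {"deltas": [[-0.33,-0.33,0,0,0.3],[-0.67,-0.67,0,0,0.3],[-1,-1,0,0,0.3],[-1,-1,0,0,0.3],[-1,-1,0,0,0.3]]}}

```text
clock: 2.15
position: [0.4023, 0.1846, 0.2535]
ee_rot: [0.197, 0.98, 0.0, 0.0]
ft_force: [-0.8, 1.0, 0.9]
grip_width: 0.648
grasp_force: 0.0
```

{"name": "carry_out", "arguments": {"deltas": [[-0.33,-0.33,0,0,0.3],[-0.67,-0.67,0,0,0.3],[-1,-1,0,0,0.3],[-1,-1,0,0,0.3],[-1,-1,0,0,0.3]]}}

```text
clock: 2.78
position: [0.4834, -0.0108, 0.2532]
ee_rot: [0.196, 0.981, -0.0, 0.0]
ft_force: [-0.9, 1.0, -0.6]
grip_width: 0.647
grasp_force: 0.0
```

{"name": "carry_out", "arguments": {"deltas": [[-0.15,-0.31,0,0.33,0.3],[-0.3,-0.63,0,0.66,0.3],[-0.45,-0.95,0,1,0.3],[-0.45,-0.95,0,1,0.3],[-0.45,-0.95,0,1,0.3]]}}

```text
clock: 3.4
position: [0.4911, -0.166, 0.253]
ee_rot: [0.441, 0.897, 0.0, -0.0]
ft_force: [0.3, 0.8, -0.2]
grip_width: 0.649
grasp_force: 0.0
```

{"name": "carry_out", "arguments": {"deltas": [[-0.28,-0.2,0.3,0.3,0.3],[-0.56,-0.4,0.6,0.63,0.3],[-0.84,-0.58,1,0.63,0.3],[-0.84,-0.58,1,0.63,0.3],[-0.84,-0.58,1,0.63,0.3],[-0.84,-0.58,1,0.63,0.3]]}}

```text
clock: 4.15
position: [0.4993, -0.3194, 0.104]
ee_rot: [0.583, 0.813, 0.001, 0.0]
ft_force: [0.9, -0.3, -0.5]
grip_width: 0.656
grasp_force: 0.0
```

```bash
cat >> h.py <<'E'
from scipy.spatial.transform import Rotation as Ro
def to(g,yaw=None):
    "fractions of full scale from the measured pose to g"
    o=manip.get_obs(); M=Ro.from_quat(o["ee_rot"]).as_matrix()
    d=M.T@(np.asarray(g)-o["position"])/.15
    print("t",round(float(o["clock"]),2),"pos",np.round(o["position"],4),"F",np.round(o["ft_force"],1),"w",np.round(o["grip_width"]*85,1),"xaxis deg",np.degrees(np.arctan2(M[1,0],M[0,0])).round(2),"-> deltas",d.round(4)); return d
E
python3 -c "
from h import *
to([.4985,-.321,.025])"
```

```text
t 4.15 pos [ 0.4993 -0.3194  0.104 ] F [ 0.9 -0.3 -0.5] w 55.7 xaxis deg 108.71 -> deltas [-0.009  -0.0093  0.5265]
```

{"name": "carry_out", "arguments": {"deltas": [[-0.009,-0.009,0.25,0,0.3],[-0.009,-0.009,0.45,0,0.3],[-0.009,-0.009,0.527,0,0.3],[-0.009,-0.009,0.527,0,0.3],[-0.009,-0.009,0.527,0,-1],[-0.009,-0.009,0.527,0,-1],[-0.009,-0.009,0.527,0,-1],[-0.009,-0.009,0.527,0,-1],[-0.009,-0.009,0.527,0,-1],[-0.009,-0.009,0.527,0,-1]], "force": 40}}

```text
clock: 5.4
position: [0.498, -0.3234, 0.0259]
ee_rot: [0.584, 0.812, 0.001, 0.001]
ft_force: [-0.1, 1.2, 6.4]
grip_width: 0.346
grasp_force: 39.5
```

{"name": "carry_out", "arguments": {"deltas": [[0,0,-0.1,0,-1],[0,0,-0.4,0,-1],[0,0,-0.8,0,-1],[0,0,-0.8,0,-1],[0,0,-0.8,0,-1]]}}

```text
clock: 6.02
position: [0.497, -0.323, 0.1447]
ee_rot: [0.584, 0.812, 0.0, 0.0]
ft_force: [0.1, 0.0, -2.3]
grip_width: 0.348
grasp_force: 40.1
```

```bash
python3 - <<'E'
from h import *
to([.502,.110,.145])
a=[]
for n in("top","scene"):
    c=camera(n);o=manip.get_obs();u,v=proj(c,o["position"]).astype(int)
    a.append(cv2.resize(c["img"][v-50:v+50,u-60:u+60],None,fx=3.3,fy=3.3,interpolation=3))
    P=cloud(c);p=o["position"]
    Q=P[(np.hypot(P[...,0]-p[0],P[...,1]-p[1])<.014)&(P[...,2]>p[2]-.045)&(P[...,2]<p[2]+.01)]
    print(n,len(Q),Q.min(0).round(4),Q.max(0).round(4))
cv2.imwrite("pics/g1.png",np.hstack(a)[:,:,::-1])
E
```

```text
t 6.03 pos [ 0.497  -0.323   0.1447] F [ 0.1  0.  -2.3] w 29.6 xaxis deg 108.54 -> deltas [ 2.7263e+00  9.4930e-01 -1.1000e-03]
top 28 [ 0.4845 -0.3261  0.1247] [ 0.5093 -0.3096  0.142 ]
scene 9 [ 0.4971 -0.3364  0.1254] [ 0.5064 -0.3317  0.1394]
```

View pics/g1.png

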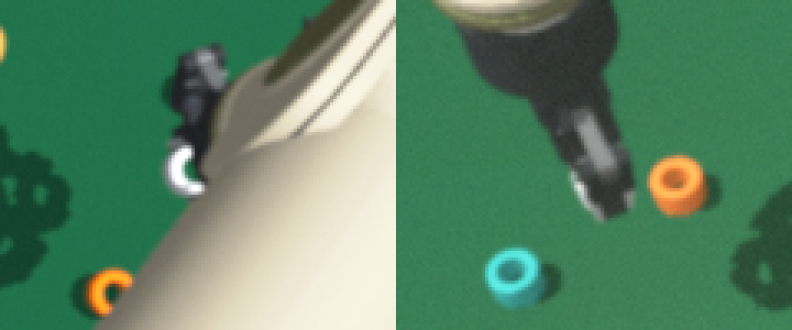

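{"name": "carry_out", "arguments": {"deltas": [[0.3,0.1,0,0,-1],[0.65,0.22,0,0,-1],[0.95,0.33,0,0,-1],[0.95,0.33,0,0,-1]]}}

```text
clock: 6.62
position: [0.4987, -0.1677, 0.1431]
ee_rot: [0.581, 0.814, 0.0, -0.001]
ft_force: [-0.1, -0.7, -1.1]
grip_width: 0.352
grasp_force: 40.1
```

{"name": "carry_out", "arguments": {"deltas": [[0.3,0.1,0,0,-1],[0.65,0.22,0,0,-1],[0.95,0.33,0,0,-1],[0.95,0.33,0,0,-1]]}}

```text
clock: 7.12
position: [0.5, -0.0183, 0.1435]
ee_rot: [0.582, 0.813, -0.0, -0.001]
ft_force: [-1.1, -1.1, -1.1]
grip_width: 0.35
grasp_force: 40.1
```

{"name": "carry_out", "arguments": {"deltas": [[0.3,0.1,0,0,-1],[0.6,0.2,0,0,-1],[0.8,0.3,0,0,-1],[0.8,0.3,0,0,-1],[0.8,0.3,0,0,-1],[0.8,0.3,0,0,-1]]}}

```text
clock: 7.88
position: [0.5049, 0.1048, 0.1441]
ee_rot: [0.585, 0.811, -0.0, 0.0]
ft_force: [0.1, 0.1, -0.6]
grip_width: 0.349
grasp_force: 40.1
```

```bash
python3 - <<'E'
from h import *
to([.5026,.1081,.120])
for n in("top","scene"):
    c=camera(n);o=manip.get_obs()
    P=cloud(c);p=o["position"]
    m=(np.hypot(P[...,0]-p[0],P[...,1]-p[1])<.025)&(P[...,2]>.112)&(P[...,2]<.142)&(c["img"].min(-1)>150)
    Q=P[m]; print(n,len(Q),Q.min(0).round(4),Q.max(0).round(4),Q.mean(0).round(4))
E
```

```text
t 7.88 pos [0.5049 0.1048 0.1441] F [ 0.1  0.1 -0.6] w 29.7 xaxis deg 108.39 -> deltas [ 0.026  -0.0073  0.1604]Traceback (most recent call last):
  File "<stdin>", line 7, in <module>
    return umr_minimum(a, axis, None, out, keepdims, initial, where)
ValueError: zero-size array to reduction operation minimum which has no identity
```

{"name": "carry_out", "arguments": {"deltas": [[0.026,-0.007,0.07,0,-1],[0.026,-0.007,0.14,0,-1],[0.026,-0.007,0.16,0,-1],[0.026,-0.007,0.16,0,-1]]}}

```text
clock: 8.43
position: [0.5024, 0.1098, 0.1199]
ee_rot: [0.584, 0.812, -0.0, -0.0]
ft_force: [-0.7, -0.4, -0.4]
grip_width: 0.351
grasp_force: 40.1
```

{"name": "carry_out", "arguments": {"deltas": [[0,0,0.01,0,-1],[0,0,0.02,0,-1],[0,0,0.03,0,-1],[0,0,0.035,0,-1],[0,0,0.035,0,-1]]}}

```text
clock: 9.05
position: [0.5025, 0.11, 0.115]
ee_rot: [0.584, 0.812, 0.0, -0.0]
ft_force: [-1.0, -0.3, -1.1]
grip_width: 0.348
grasp_force: 40.1
```

{"name": "carry_out", "arguments": {"deltas": [[0,0,0.01,0,-1],[0,0,0.015,0,-1],[0,0,0.02,0,-1],[0,0,0.02,0,-1]]}}

```text
clock: 9.55
position: [0.5025, 0.11, 0.1119]
ee_rot: [0.584, 0.812, 0.0, -0.0]
ft_force: [-0.2, -0.2, -1.2]
grip_width: 0.345
grasp_force: 40.1
```

{"name": "carry_out", "arguments": {"deltas": [[0,0,0.007,0,-1],[0,0,0.014,0,-1],[0,0,0.02,0,-1],[0,0,0.02,0,-1]]}}

```text
clock: 10.05
position: [0.5028, 0.1096, 0.1091]
ee_rot: [0.584, 0.812, 0.0, 0.0]
ft_force: [1.2, -2.3, 1.1]
grip_width: 0.344
grasp_force: 40.3
```

{"name": "carry_out", "arguments": {"deltas": [[0,0,0.007,0,-1],[0,0,0.014,0,-1],[0,0,0.02,0,-1],[0,0,0.02,0,-1]]}}

```text
clock: 10.55
position: [0.5027, 0.1097, 0.1058]
ee_rot: [0.584, 0.812, -0.0, 0.0]
ft_force: [3.5, -3.9, -2.4]
grip_width: 0.344
grasp_force: 39.9
```

{"name": "carry_out", "arguments": {"deltas": [[-0.007,0.003,0.007,0,-1],[-0.007,0.003,0.014,0,-1],[-0.007,0.003,0.02,0,-1],[-0.007,0.003,0.02,0,-1]]}}

```text
clock: 11.05
position: [0.5034, 0.1094, 0.1029]
ee_rot: [0.584, 0.812, 0.0, 0.0]
ft_force: [2.8, 0.7, -0.8]
grip_width: 0.346
grasp_force: 40.2
```

{"name": "carry_out", "arguments": {"deltas": [[0,0,0.007,0,-1],[0,0,0.014,0,-1],[0,0,0.02,0,-1],[0,0,0.02,0,-1]]}}

```text
clock: 11.55
position: [0.5032, 0.1092, 0.0997]
ee_rot: [0.584, 0.812, -0.0, -0.0]
ft_force: [2.9, -0.1, -0.1]
grip_width: 0.346
grasp_force: 40.2
```

```bash
python3 - <<'E'
from h import *
a=[]
for n in("top","scene"):
    c=camera(n);o=manip.get_obs();u,v=proj(c,[.503,.109,.06]).astype(int)
    a.append(cv2.resize(c["img"][v-40:v+40,u-48:u+48],None,fx=4.1,fy=4.1,interpolation=3))
cv2.imwrite("pics/g2.png",np.hstack(a)[:,:,::-1])
E
```

```text
(no output)
```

View pics/g2.png

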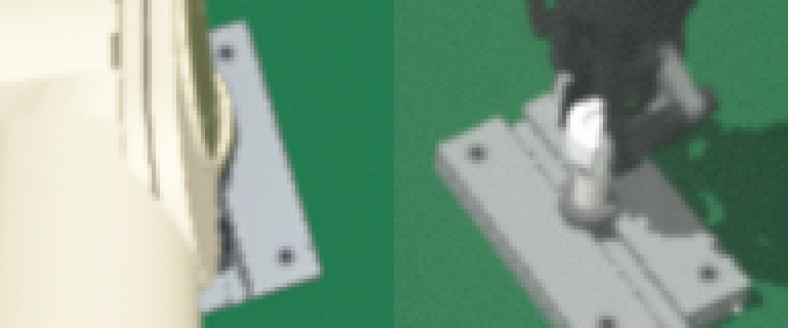

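The left crop is mostly hidden by the arm. In the right one the spacer (585,130) hangs round the shaft, above the shoulder at (585,205), so it is threaded. Easing it down.

{"name": "carry_out", "arguments": {"deltas": [[0,0.005,0.01,0,-1],[0,0.005,0.02,0,-1],[0,0.005,0.03,0,-1],[0,0.005,0.04,0,-1],[0,0.005,0.04,0,-1]]}}

```text
clock: 12.28
position: [0.5037, 0.1093, 0.0935]
ee_rot: [0.584, 0.812, -0.0, -0.0]
ft_force: [2.2, -0.7, -4.9]
grip_width: 0.351
grasp_force: 39.8
```

{"name": "carry_out", "arguments": {"deltas": [[0,0,0.02,0,-1],[0,0,0.04,0,-1],[0,0,0.06,0,-1],[0,0,0.08,0,-1],[0,0,0.08,0,-1]]}}

```text
clock: 12.9
position: [0.5037, 0.1094, 0.0815]
ee_rot: [0.584, 0.812, -0.0, -0.0]
ft_force: [0.3, -0.2, -1.8]
grip_width: 0.349
grasp_force: 40.2
```

{"name": "carry_out", "arguments": {"deltas": [[0,0,0.03,0,-1],[0,0,0.06,0,-1],[0,0,0.09,0,-1],[0,0,0.12,0,-1],[0,0,0.135,0,-1],[0,0,0.135,0,-1]]}}

```text
clock: 13.65
position: [0.5038, 0.1093, 0.0614]
ee_rot: [0.584, 0.812, -0.0, -0.0]
ft_force: [-2.9, -1.2, -2.7]
grip_width: 0.348
grasp_force: 40.0
```

{"name": "carry_out", "arguments": {"deltas": [[0,0,0.007,0,-1],[0,0,0.013,0,-1],[0,0,0.018,0,-1],[0,0,0.018,0,-1]]}}

```text
clock: 14.15
position: [0.5039, 0.1093, 0.0589]
ee_rot: [0.584, 0.812, -0.0, -0.0]
ft_force: [-5.0, -1.6, 0.9]
grip_width: 0.347
grasp_force: 40.4
```

{"name": "carry_out", "arguments": {"deltas": [[0,-0.004,0.004,0,-1],[0,-0.004,0.008,0,-1],[0,-0.004,0.008,0,-1]]}}

```text
clock: 14.52
position: [0.5038, 0.1093, 0.0579]
ee_rot: [0.584, 0.812, 0.0, 0.0]
ft_force: [-1.4, 0.2, -0.7]
grip_width: 0.348
grasp_force: 40.2
```

{"name": "carry_out", "arguments": {"deltas": [[0,0,0.004,0,-1],[0,0,0.008,0,-1],[0,0,0.008,0,-1]]}}

```text
clock: 14.9
position: [0.5038, 0.1093, 0.0577]
ee_rot: [0.584, 0.812, 0.0, -0.0]
ft_force: [-7.1, -1.2, 14.6]
grip_width: 0.346
grasp_force: 42.1
```

{"name": "carry_out", "arguments": {"deltas": [[0,0,-0.003,0,-1],[0,0,-0.003,0,0.3],[0,0,-0.003,0,0.3],[0,0,-0.003,0,0.3],[0,0,-0.05,0,0.3],[0,0,-0.2,0,0.3],[0,0,-0.5,0,0.4],[0,0,-0.7,0,0.4],[0,0,-0.7,0,0.4]]}}

```text
clock: 16.02
position: [0.5049, 0.1095, 0.1643]
ee_rot: [0.584, 0.812, 0.002, 0.001]
ft_force: [0.5, 0.1, -0.8]
grip_width: 0.701
grasp_force: 0.0
```

{"name": "carry_out", "arguments": {"deltas": [[-0.3,-0.14,0,0,0.4],[-0.6,-0.28,0,0,0.4],[-0.88,-0.4,0,0,0.4],[-0.88,-0.4,0,0,0.4]]}}

```text
clock: 16.52
position: [0.4877, -0.0387, 0.1613]
ee_rot: [0.586, 0.81, -0.0, -0.0]
ft_force: [0.0, 1.3, -0.6]
grip_width: 0.701
grasp_force: 0.0
```

{"name": "carry_out", "arguments": {"deltas": [[-0.3,-0.14,0,0,0.4],[-0.6,-0.28,0,0,0.4],[-0.88,-0.4,0.3,0,0.4],[-0.88,-0.4,0.4,0,0.4],[-0.88,-0.4,0.4,0,0.4]]}}

```text
clock: 17.15
position: [0.473, -0.1781, 0.1003]
ee_rot: [0.584, 0.812, -0.001, -0.001]
ft_force: [0.2, 0.0, 0.5]
grip_width: 0.697
grasp_force: 0.0
```

```bash
python3 - <<'E'
from h import *
to([.4745,-.181,.0215])
for n in("top","scene"):
    c=camera(n);P=cloud(c)
    for nm,g in (("spacer",(.5035,.11)),("bushing",(.595,-.204))):
        m=(np.hypot(P[...,0]-g[0],P[...,1]-g[1])<.022)&(P[...,2]>(.045 if nm=="spacer" else .012))&(c["depth"]>0);Q=P[m]
        if nm=="spacer": print(n,np.histogram(Q[:,2],bins=np.arange(.045,.1,.005))[0]); Q=Q[Q[:,2]<.058]
        if len(Q): print(n,nm,len(Q),cv2.minEnclosingCircle(Q[:,:2].astype(np.float32)),Q.mean(0).round(4))
        if len(Q) and nm=="spacer": Q=P[m]; Q=Q[Q[:,2]>.08]; print("arbor tip",len(Q),Q.mean(0).round(4) if len(Q) else 0)
    m=(np.hypot(P[...,0]-.4745,P[...,1]+.181)<.03)&(P[...,2]>.003)&(P[...,2]<.012);Q=P[m]; print(n,"washer",len(Q),cv2.minEnclosingCircle(Q[:,:2].astype(np.float32)) if len(Q) else 0)
E
```

```text
t 17.15 pos [ 0.473  -0.1781  0.1003] F [0.2 0.  0.5] w 59.2 xaxis deg 108.57 -> deltas [-0.0219  0.005   0.5256]
top [26 66  8  4  0  3  3  3 30 13  0]
top spacer 100 ((0.5026730298995972, 0.1106189712882042), 0.0156879685819149) [0.5017 0.1084 0.0515]
arbor tip 46 [0.5019 0.1095 0.0886]
top bushing 44 ((0.594846248626709, -0.2044806033372879), 0.014174437150359154) [ 0.5966 -0.2001  0.0182]
top washer 0 0
scene [34 83 16 12  8 14 12 17 24 25  0]
scene spacer 128 ((0.5034176707267761, 0.11075731366872787), 0.017011526972055435) [0.5071 0.1085 0.0513]
arbor tip 66 [0.5035 0.1086 0.0879]
scene bushing 117 ((0.5941066145896912, -0.20454266667366028), 0.015983635559678078) [ 0.5952 -0.2047  0.0172]
scene washer 231 ((0.47491228580474854, -0.18092471361160278), 0.02973020263016224)
```

{"name": "carry_out", "arguments": {"deltas": [[-0.022,0.005,0.25,0,0.4],[-0.022,0.005,0.45,0,0.4],[-0.022,0.005,0.51,0,0.4],[-0.022,0.005,0.51,0,0.4],[-0.022,0.005,0.51,0,0.4]]}}

```text
clock: 17.88
position: [0.4764, -0.1821, 0.0265]
ee_rot: [0.584, 0.812, 0.001, 0.001]
ft_force: [0.5, 0.0, 0.1]
grip_width: 0.698
grasp_force: 0.0
```

{"name": "carry_out", "arguments": {"deltas": [[0,0,0,0,-1],[0,0,0,0,-1],[0,0,0,0,-1],[0,0,0,0,-1],[0,0,0,0,-1]]}}

```text
clock: 18.5
position: [0.4785, -0.1829, 0.028]
ee_rot: [0.584, 0.812, 0.002, 0.003]
ft_force: [-0.9, 2.0, 23.2]
grip_width: -0.001
grasp_force: 11.8
```

{"name": "carry_out", "arguments": {"deltas": [[0,0,-0.05,0,-1],[0,0,-0.05,0,0.4],[0,0,-0.1,0,0.4],[0,0,-0.5,0,0.4],[0.4,0,-0.7,0,0.4],[0.7,0,-0.7,0,0.4],[0.7,0,-0.7,0,0.4]]}}

```text
clock: 19.38
position: [0.4414, -0.0791, 0.1305]
ee_rot: [0.582, 0.813, 0.001, -0.001]
ft_force: [0.2, -0.7, 1.3]
grip_width: 0.695
grasp_force: 0.0
```

```bash
python3 - <<'E'
from h import *
a=[]
to([.4745,-.181,.0215])
for n in("top","scene"):
    c=camera(n);P=cloud(c)
    u,v=proj(c,[.476,-.182,.006]).astype(int)
    a.append(cv2.resize(c["img"][v-40:v+40,u-48:u+48],None,fx=4.1,fy=4.1,interpolation=3))
    m=(np.hypot(P[...,0]-.4745,P[...,1]+.181)<.05)&(P[...,2]>.004)&(P[...,2]<.014)&(c["img"].min(-1)>130);Q=P[m]; print(n,"washer",len(Q),cv2.minEnclosingCircle(Q[:,:2].astype(np.float32)) if len(Q) else 0,Q.mean(0) if len(Q) else 0)
    for b in boxes_of("washer_mid",c)[:2]: print(b["conf"],b["position"])
cv2.imwrite("pics/w1.png",np.hstack(a)[:,:,::-1])
E
```

```text
t 19.38 pos [ 0.4414 -0.0791  0.1305] F [ 0.2 -0.7  1.3] w 59.0 xaxis deg 108.85 -> deltas [-0.716  -0.0114  0.7247]
top washer 36 ((0.4667513370513916, -0.19575633108615875), 0.015206655487418175) [ 0.46413987 -0.19876446  0.00674216]
scene washer 170 ((0.4644780457019806, -0.18703289330005646), 0.020611973479390144) [ 0.46599943 -0.18647652  0.00675887]
0.75 [0.4685, -0.1823, 0.0087]
```

View pics/w1.png

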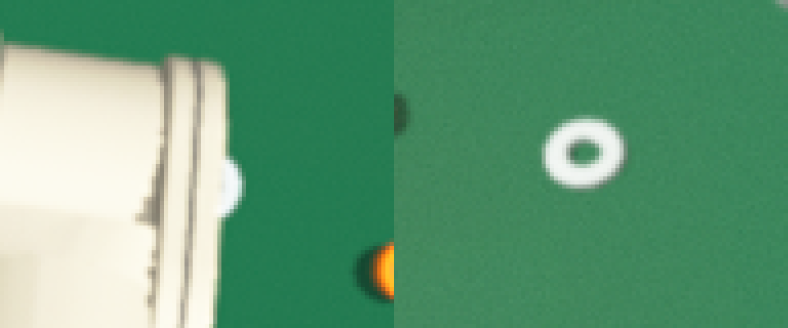

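The washer is still flat. It was nudged about 10 mm and its centre is now near (583,152) in the crop's right half. The open fingertips sat above its rim because the pads swing back when open, so I'll pre-close to about 48 mm before going down.

{"name": "carry_out", "arguments": {"deltas": [[-0.3,-0.05,0,0,0.13],[-0.6,-0.09,0.2,0,0.13],[-0.725,-0.09,0.5,0,0.13],[-0.725,-0.09,0.6,0,0.13],[-0.725,-0.09,0.6,0,0.13],[-0.725,-0.09,0.6,0,0.13]]}}

```text
clock: 20.32
position: [0.4646, -0.1896, 0.0414]
ee_rot: [0.584, 0.812, 0.001, 0.001]
ft_force: [-0.5, 0.5, 0.1]
grip_width: 0.563
grasp_force: 0.0
```

```bash
python3 - <<'E'
from h import *
to([.4645,-.1865,.0265])
c=camera("scene");P=cloud(c)
m=(np.hypot(P[...,0]-.4645,P[...,1]+.1865)<.035)&(P[...,2]>.004)&(P[...,2]<.012)&(c["img"].min(-1)>130);Q=P[m]; print(len(Q),cv2.minEnclosingCircle(Q[:,:2].astype(np.float32)) if len(Q) else 0)
E
```

```text
t 20.32 pos [ 0.4646 -0.1896  0.0414] F [-0.5  0.5  0.1] w 47.9 xaxis deg 108.57 -> deltas [0.0201 0.006  0.0995]
58 ((0.4657846987247467, -0.1865050196647644), 0.02062270976603031)
```

{"name": "carry_out", "arguments": {"deltas": [[0.02,0.008,0,0,0.13],[0.02,0.008,0.03,0,0.13],[0.02,0.008,0.06,0,0.13],[0.02,0.008,0.09,0,0.13],[0.02,0.008,0.1,0,0.13],[0.02,0.008,0.1,0,0.13],[0.02,0.008,0.1,0,0.13]]}}

```text
clock: 21.25
position: [0.464, -0.1869, 0.0252]
ee_rot: [0.584, 0.812, 0.0, 0.0]
ft_force: [0.6, -0.2, -0.5]
grip_width: 0.563
grasp_force: 0.0
```

{"name": "carry_out", "arguments": {"deltas": [[0,0,-0.003,0,0],[0,0,-0.003,0,-0.2],[0,0,-0.003,0,-0.2],[0,0,-0.003,0,-0.2],[0,0,-0.003,0,-0.2]]}}

```text
clock: 21.88
position: [0.4641, -0.1869, 0.0262]
ee_rot: [0.584, 0.812, 0.0, -0.0]
ft_force: [-4.0, 1.0, 9.5]
grip_width: 0.414
grasp_force: 38.8
```

{"name": "carry_out", "arguments": {"deltas": [[0,0,-0.02,0,-1],[0,0,-0.1,0,-1],[0,0,-0.3,0,-1],[0,0,-0.6,0,-1],[0,0,-0.8,0,-1],[0,0,-0.8,0,-1],[0,0,-0.8,0,-1]]}}

```text
clock: 22.75
position: [0.4637, -0.1864, 0.1452]
ee_rot: [0.584, 0.812, 0.0, -0.0]
ft_force: [0.5, 0.9, -0.1]
grip_width: 0.001
grasp_force: 0.0
```

```bash
python3 - <<'E'
from h import *
to([.503,.110,.145]); a=[]
for n in("top","scene"):
    c=camera(n);P=cloud(c);p=manip.get_obs()["position"]
    u,v=proj(c,p-[0,0,.02]).astype(int)
    a.append(cv2.resize(c["img"][v-40:v+40,u-48:u+48],None,fx=4.1,fy=4.1,interpolation=3))
    m=(np.hypot(P[...,0]-p[0],P[...,1]-p[1])<.03)&(P[...,2]>p[2]-.04)&(P[...,2]<p[2]-.01)&(c["img"].min(-1)>150);Q=P[m];print(n,len(Q),Q.min(0).round(4),Q.max(0).round(4),np.linalg.svd(Q-Q.mean(0))[2][2].round(3),cv2.minEnclosingCircle(Q[:,:2].astype(np.float32)),Q.mean(0).round(4))
cv2.imwrite("pics/w2.png",np.hstack(a)[:,:,::-1])
E
```

```text
t 22.75 pos [ 0.4637 -0.1864  0.1452] F [ 0.5  0.9 -0.1] w 0.0 xaxis deg 108.56 -> deltas [1.79   0.8773 0.0026]Traceback (most recent call last):
  File "<stdin>", line 7, in <module>
    return umr_minimum(a, axis, None, out, keepdims, initial, where)
ValueError: zero-size array to reduction operation minimum which has no identity
```

```bash
python3 - <<'E'
from h import *
a=[]
for n in("top","scene"):
    c=camera(n);P=cloud(c)
    u,v=proj(c,[.4645,-.1865,.02]).astype(int)
    a.append(cv2.resize(c["img"][v-60:v+40,u-60:u+60],None,fx=3.3,fy=3.3,interpolation=3))
    m=(np.hypot(P[...,0]-.4645,P[...,1]+.1865)<.045)&(P[...,2]>.003)&(P[...,2]<.05)&(c["img"].min(-1)>130);Q=P[m]
    if len(Q)>3: print(n,len(Q),Q.max(0).round(4),cv2.minEnclosingCircle(Q[:,:2].astype(np.float32)),Q.mean(0).round(4))
    if n=="scene":
        p=manip.get_obs()["position"]; m=(np.hypot(P[...,0]-p[0],P[...,1]-p[1])<.03)&(P[...,2]>.1)&(P[...,2]<.17); print("tip z",np.sort(P[m][:,2])[:8].round(4),p.round(4))
cv2.imwrite("pics/w2.png",np.hstack(a)[:,:,::-1])
E
```

```text
top 53 [ 0.4882 -0.1644  0.0104] ((0.47424769401550293, -0.1727246642112732), 0.01510533131659031) [ 0.4747 -0.1713  0.0063]
scene 193 [ 0.4895 -0.1652  0.012 ] ((0.4699307978153229, -0.185160830616951), 0.020956750959157944) [ 0.4708 -0.1845  0.0064]
tip z [0.1198 0.1252 0.1266 0.127  0.1271 0.1271 0.1281 0.1281] [ 0.4634 -0.1867  0.1448]
```

View pics/w2.png

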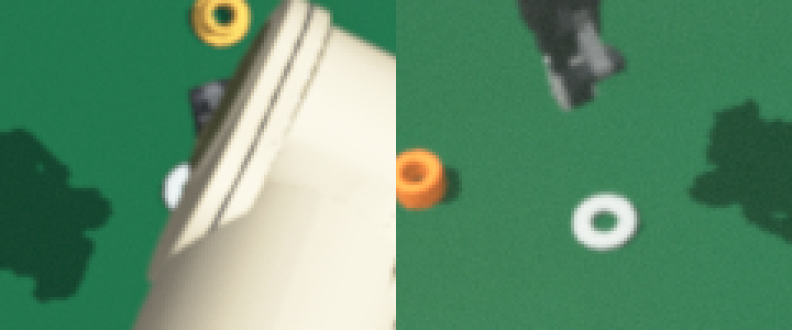

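The washer lies flat at (605,221) in the right half, at about (0.470, -0.185), with the shut tips clear above it. Both tries fit tips that reach 22 mm ahead when shut but only about 18 mm at this opening, so I need to go about 5 mm lower.

{"name": "carry_out", "arguments": {"deltas": [[0,0.043,0,0,0.13],[0,0.043,0.2,0,0.13],[0,0.043,0.5,0,0.13],[0,0.043,0.68,0,0.13],[0,0.043,0.68,0,0.13],[0,0.043,0.68,0,0.13]]}}

```text
clock: 23.65
position: [0.4707, -0.1851, 0.0444]
ee_rot: [0.584, 0.812, 0.0, 0.0]
ft_force: [0.1, 1.0, 0.5]
grip_width: 0.562
grasp_force: 0.0
```

```bash
python3 - <<'E'
from h import *
to([.4695,-.1845,.0205])
E
```

```text
t 23.65 pos [ 0.4707 -0.1851  0.0444] F [0.1 1.  0.5] w 47.8 xaxis deg 108.52 -> deltas [ 0.0064 -0.0065  0.1595]
```

{"name": "carry_out", "arguments": {"deltas": [[0.004,-0.004,0.05,0,0.13],[0.004,-0.004,0.1,0,0.13],[0.004,-0.004,0.13,0,0.13],[0.004,-0.004,0.15,0,0.13],[0.004,-0.004,0.157,0,0.13],[0.004,-0.004,0.157,0,0.13]]}}

```text
clock: 24.4
position: [0.4693, -0.1844, 0.02]
ee_rot: [0.584, 0.812, 0.0, -0.0]
ft_force: [0.4, 0.9, 0.7]
grip_width: 0.562
grasp_force: 0.0
```

Down without touching anything; closing.

{"name": "carry_out", "arguments": {"deltas": [[0,0,0,0,0],[0,0,0,0,-0.25],[0,0,0,0,-0.25],[0,0,0,0,-0.25],[0,0,0,0,-0.25]]}}

```text
clock: 25.02
position: [0.4701, -0.1846, 0.021]
ee_rot: [0.584, 0.812, 0.001, 0.001]
ft_force: [-2.1, 0.4, 12.1]
grip_width: 0.441
grasp_force: 42.7
```

{"name": "carry_out", "arguments": {"deltas": [[0,0,-0.02,0,-0.25],[0,0,-0.04,0,-0.25],[0,0,-0.1,0,-0.25],[0,0,-0.1,0,-0.25]]}}

```text
clock: 25.52
position: [0.4697, -0.1845, 0.0357]
ee_rot: [0.584, 0.812, 0.0, 0.0]
ft_force: [-0.9, -0.0, -0.7]
grip_width: 0.434
grasp_force: 40.1
```

{"name": "carry_out", "arguments": {"deltas": [[0,0,-0.3,0,-0.25],[0.1,0.05,-0.63,0,-0.25],[0.4,0.2,-0.63,0,-0.25],[0.8,0.38,-0.63,0,-0.25],[0.9,0.42,-0.63,0,-0.25],[0.9,0.42,-0.63,0,-0.25]]}}

```text
clock: 26.28
position: [0.4862, -0.0346, 0.1295]
ee_rot: [0.583, 0.813, 0.0, -0.0]
ft_force: [0.6, -0.7, -0.7]
grip_width: 0.439
grasp_force: 40.4
```

{"name": "carry_out", "arguments": {"deltas": [[0.3,0.14,0,0,-0.25],[0.6,0.28,0,0,-0.25],[0.89,0.42,0,0,-0.25],[0.89,0.42,0,0,-0.25],[0.89,0.42,0,0,-0.25],[0.89,0.42,0,0,-0.25]]}}

```text
clock: 27.02
position: [0.5035, 0.1083, 0.1296]
ee_rot: [0.585, 0.811, -0.0, 0.0]
ft_force: [0.8, 0.2, 0.1]
grip_width: 0.438
grasp_force: 40.4
```

```bash
python3 - <<'E'
from h import *
to([.5032,.1102,.113])
for n in("top","scene"):
    c=camera(n);P=cloud(c);p=manip.get_obs()["position"]
    m=(np.hypot(P[...,0]-p[0],P[...,1]-p[1])<.03)&(abs(P[...,2]-p[2]+.018)<.012)&(c["img"].min(-1)>140);Q=P[m]
    if len(Q)>3: print(n,len(Q),Q.min(0).round(4),Q.max(0).round(4),cv2.minEnclosingCircle(Q[:,:2].astype(np.float32)))
E
```

```text
t 27.02 pos [0.5035 0.1083 0.1296] F [0.8 0.2 0.1] w 37.3 xaxis deg 108.37 -> deltas [0.0127 0.0021 0.1103]
scene 147 [0.4834 0.0888 0.1063] [0.5323 0.1164 0.1236] ((0.5071167349815369, 0.10162317007780075), 0.02646760642528534)
```

{"name": "carry_out", "arguments": {"deltas": [[0.006,0,0.05,0,-0.25],[0.006,0,0.09,0,-0.25],[0.006,0,0.11,0,-0.25],[0.006,0,0.11,0,-0.25],[0.006,0,0.11,0,-0.25]]}}

```text
clock: 27.75
position: [0.5032, 0.1111, 0.1132]
ee_rot: [0.584, 0.812, 0.0, 0.0]
ft_force: [0.6, 0.2, -0.2]
grip_width: 0.437
grasp_force: 40.4
```

{"name": "carry_out", "arguments": {"deltas": [[0,0,0.007,0,-0.25],[0,0,0.014,0,-0.25],[0,0,0.02,0,-0.25],[0,0,0.02,0,-0.25]]}}

```text
clock: 28.25
position: [0.5031, 0.1111, 0.11]
ee_rot: [0.584, 0.812, -0.0, -0.0]
ft_force: [0.7, 0.1, -0.1]
grip_width: 0.435
grasp_force: 40.4
```

{"name": "carry_out", "arguments": {"deltas": [[-0.004,0,0.007,0,-0.25],[-0.004,0,0.014,0,-0.25],[-0.004,0,0.02,0,-0.25],[-0.004,0,0.02,0,-0.25]]}}

```text
clock: 28.75
position: [0.5033, 0.1105, 0.107]
ee_rot: [0.584, 0.812, -0.0, -0.0]
ft_force: [0.5, 0.9, -0.6]
grip_width: 0.436
grasp_force: 40.4
```

{"name": "carry_out", "arguments": {"deltas": [[0,0,0.007,0,-0.25],[0,0,0.014,0,-0.25],[0,0,0.02,0,-0.25],[0,0,0.02,0,-0.25]]}}

```text
clock: 29.25
position: [0.5033, 0.1105, 0.104]
ee_rot: [0.584, 0.812, -0.0, 0.0]
ft_force: [0.0, -0.4, -0.9]
grip_width: 0.434
grasp_force: 40.4
```

{"name": "carry_out", "arguments": {"deltas": [[0,0,0.008,0,-0.25],[0,0,0.016,0,-0.25],[0,0,0.024,0,-0.25],[0,0,0.03,0,-0.25],[0,0,0.03,0,-0.25]]}}

```text
clock: 29.88
position: [0.5032, 0.1105, 0.0993]
ee_rot: [0.584, 0.812, -0.0, -0.0]
ft_force: [-1.3, -0.4, -0.6]
grip_width: 0.434
grasp_force: 40.4
```

{"name": "carry_out", "arguments": {"deltas": [[0,0,0.01,0,-0.25],[0,0,0.02,0,-0.25],[0,0,0.03,0,-0.25],[0,0,0.04,0,-0.25],[0,0,0.05,0,-0.25],[0,0,0.06,0,-0.25],[0,0,0.06,0,-0.25]]}}

```text
clock: 30.75
position: [0.5033, 0.1106, 0.0904]
ee_rot: [0.584, 0.812, -0.0, -0.0]
ft_force: [-0.6, -0.1, -0.7]
grip_width: 0.436
grasp_force: 40.4
```

{"name": "carry_out", "arguments": {"deltas": [[0,0,0.02,0,-0.25],[0,0,0.04,0,-0.25],[0,0,0.06,0,-0.25],[0,0,0.08,0,-0.25],[0,0,0.09,0,-0.25],[0,0,0.09,0,-0.25]]}}

```text
clock: 31.5
position: [0.5033, 0.1105, 0.077]
ee_rot: [0.584, 0.812, -0.0, -0.0]
ft_force: [-0.3, 0.1, -0.2]
grip_width: 0.434
grasp_force: 40.4
```

{"name": "carry_out", "arguments": {"deltas": [[0,0,0.007,0,-0.25],[0,0,0.014,0,-0.25],[0,0,0.02,0,-0.25],[0,0,0.02,0,-0.25]]}}

```text
clock: 32.0
position: [0.5033, 0.1106, 0.074]
ee_rot: [0.584, 0.812, 0.0, 0.0]
ft_force: [0.3, 0.9, -0.3]
grip_width: 0.438
grasp_force: 40.4
```

{"name": "carry_out", "arguments": {"deltas": [[0,0,0.004,0,-0.25],[0,0,0.008,0,-0.25],[0,0,0.008,0,-0.25]]}}

```text
clock: 32.38
position: [0.5034, 0.1106, 0.073]
ee_rot: [0.584, 0.812, 0.0, -0.0]
ft_force: [-1.6, -0.6, 2.6]
grip_width: 0.436
grasp_force: 40.7
```

{"name": "carry_out", "arguments": {"deltas": [[0,0,0.004,0,-0.25],[0,0,0.008,0,-0.25],[0,0,0.008,0,-0.25]]}}

```text
clock: 32.75
position: [0.5035, 0.1106, 0.0727]
ee_rot: [0.584, 0.812, 0.0, -0.0]
ft_force: [-7.5, -1.2, 19.2]
grip_width: 0.439
grasp_force: 41.9
```

{"name": "carry_out", "arguments": {"deltas": [[0,0,-0.007,0,-0.25],[0,0,-0.007,0,0.3],[0,0,-0.007,0,0.3],[0,0,-0.007,0,0.3],[0,0,-0.05,0,0.3],[0,0,-0.2,0,0.3],[0,0,-0.5,0,0.3],[0,0,-0.6,0,0.3],[0,0,-0.6,0,0.3]]}}

```text
clock: 33.88
position: [0.5038, 0.1109, 0.1624]
ee_rot: [0.584, 0.812, 0.001, 0.0]
ft_force: [0.1, 0.7, -0.7]
grip_width: 0.652
grasp_force: 0.0
```

{"name": "carry_out", "arguments": {"deltas": [[-0.3,0,0,0,0.3],[-0.6,0,0,0,0.3],[-0.95,0,0,0,0.3],[-0.95,0,0,0,0.3]]}}

```text
clock: 34.38
position: [0.5483, -0.0295, 0.1604]
ee_rot: [0.587, 0.81, -0.001, 0.0]
ft_force: [-0.6, -0.1, 0.3]
grip_width: 0.649
grasp_force: 0.0
```

{"name": "carry_out", "arguments": {"deltas": [[-0.3,0,0,0,0.1],[-0.6,0,0,0,0.1],[-0.95,-0.1,0,0,0.1],[-0.95,-0.1,0,0,0.1],[-0.95,-0.1,0,0,0.1]]}}

```text
clock: 35.0
position: [0.5793, -0.1636, 0.1603]
ee_rot: [0.584, 0.812, -0.0, -0.001]
ft_force: [-0.5, 0.6, -0.2]
grip_width: 0.548
grasp_force: 0.0
```

```bash
python3 - <<'E'
from h import *
to([.5945,-.2043,.029])
for n in("top","scene"):
    c=camera(n);P=cloud(c)
    m=(np.hypot(P[...,0]-.5035,P[...,1]-.11)<.03)&(P[...,2]>.045)&(c["depth"]>0);Q=P[m]
    print(n,np.histogram(Q[:,2],bins=np.arange(.045,.1,.005))[0]);Q=Q[(Q[:,2]<.066)];print("stack",cv2.minEnclosingCircle(Q[:,:2].astype(np.float32)),np.sort(Q[:,2])[-60::10].round(4))
E
```

```text
t 35.0 pos [ 0.5793 -0.1636  0.1603] F [-0.5  0.6 -0.2] w 46.6 xaxis deg 108.54 -> deltas [-0.2905  0.0113  0.875 ]
top [  0  16 151  22   1   6   1   7  23  17   0]
stack ((0.503652811050415, 0.11032447963953018), 0.020008070394396782) [0.0583 0.0587 0.0589 0.0597 0.0602 0.0611]
scene [  9  20 138  38  10  10  17  10  34  19   0]
stack ((0.502761721611023, 0.11011133342981339), 0.020964687690138817) [0.0594 0.0595 0.06   0.0605 0.0617 0.063 ]
```

{"name": "carry_out", "arguments": {"deltas": [[-0.2,0.005,0.3,0,0.1],[-0.285,0.011,0.6,0,0.1],[-0.285,0.011,0.72,0,0.1],[-0.285,0.011,0.72,0,0.1],[-0.285,0.011,0.72,0,0.1]]}}

```text
clock: 35.72
position: [0.5959, -0.2037, 0.0554]
ee_rot: [0.583, 0.812, 0.001, 0.001]
ft_force: [0.4, 0.1, 0.7]
grip_width: 0.545
grasp_force: 0.0
```

```bash
python3 - <<'E'
from h import *
to([.5945,-.2043,.0285])
E
```

```text
t 35.73 pos [ 0.5959 -0.2037  0.0554] F [0.4 0.1 0.7] w 46.3 xaxis deg 108.61 -> deltas [-0.0004 -0.0107  0.179 ]
```

{"name": "carry_out", "arguments": {"deltas": [[0,-0.008,0.06,0,0.1],[0,-0.008,0.12,0,0.1],[0,-0.008,0.16,0,0.1],[0,-0.008,0.176,0,0.1],[0,-0.008,0.176,0,0.1]]}}

```text
clock: 36.35
position: [0.5936, -0.2049, 0.0271]
ee_rot: [0.584, 0.812, -0.0, -0.0]
ft_force: [0.1, 0.7, 0.3]
grip_width: 0.549
grasp_force: 0.0
```

{"name": "carry_out", "arguments": {"deltas": [[0,0,0,0,-0.6],[0,0,0,0,-0.6],[0,0,0,0,-0.6],[0,0,0,0,-0.6],[0,0,0,0,-0.6],[0,0,0,0,-0.6]]}}

```text
clock: 37.1
position: [0.594, -0.205, 0.0277]
ee_rot: [0.584, 0.812, 0.0, 0.0]
ft_force: [-0.3, -0.5, 6.0]
grip_width: 0.301
grasp_force: 39.9
```

{"name": "carry_out", "arguments": {"deltas": [[0,0,-0.02,0,-0.6],[0,0,-0.2,0,-0.6],[0,0,-0.5,0,-0.6],[0.2,0,-0.76,0,-0.6],[0.5,0.03,-0.76,0,-0.6],[0.75,0.05,-0.76,0,-0.6],[0.75,0.05,-0.76,0,-0.6]]}}

```text
clock: 37.98
position: [0.5647, -0.0919, 0.1408]
ee_rot: [0.582, 0.813, 0.001, -0.001]
ft_force: [-0.8, -1.0, -1.6]
grip_width: 0.299
grasp_force: 39.6
```

{"name": "carry_out", "arguments": {"deltas": [[0.3,0.02,0,0,-0.6],[0.6,0.03,0,0,-0.6],[0.75,0.03,0,0,-0.6],[0.75,0.03,0,0,-0.6]]}}

```text
clock: 38.48
position: [0.5333, 0.0135, 0.1411]
ee_rot: [0.583, 0.812, 0.0, -0.0]
ft_force: [-0.2, -1.0, -0.9]
grip_width: 0.298
grasp_force: 39.6
```

{"name": "carry_out", "arguments": {"deltas": [[0.3,0.01,0,0,-0.6],[0.5,0.02,0,0,-0.6],[0.67,0.02,0,0,-0.6],[0.67,0.02,0,0,-0.6],[0.67,0.02,0,0,-0.6],[0.67,0.02,0,0,-0.6],[0.67,0.02,0,0,-0.6]]}}

```text
clock: 39.35
position: [0.5047, 0.1076, 0.1413]
ee_rot: [0.585, 0.811, -0.0, 0.0]
ft_force: [-0.2, -0.1, -1.1]
grip_width: 0.299
grasp_force: 39.6
```

```bash
python3 - <<'E'
from h import *
to([.5032,.1103,.1195])
E
```

```text
t 39.35 pos [0.5047 0.1076 0.1413] F [-0.2 -0.1 -1.1] w 25.4 xaxis deg 108.45 -> deltas [ 0.0202 -0.0038  0.1451]
```

{"name": "carry_out", "arguments": {"deltas": [[0.007,-0.004,0.06,0,-0.6],[0.007,-0.004,0.12,0,-0.6],[0.007,-0.004,0.145,0,-0.6],[0.007,-0.004,0.145,0,-0.6],[0.007,-0.004,0.145,0,-0.6]]}}

```text
clock: 39.98
position: [0.5037, 0.1093, 0.1197]
ee_rot: [0.584, 0.812, 0.0, 0.0]
ft_force: [0.1, 0.4, -0.0]
grip_width: 0.3
grasp_force: 39.6
```

```bash
python3 - <<'E'
from h import *
to([.5032,.1104,.1165])
E
```

```text
t 39.98 pos [0.5037 0.1093 0.1197] F [ 0.1  0.4 -0. ] w 25.5 xaxis deg 108.53 -> deltas [ 0.0077 -0.001   0.021 ]
```

{"name": "carry_out", "arguments": {"deltas": [[0.006,0,0.007,0,-0.6],[0.006,0,0.014,0,-0.6],[0.006,0,0.021,0,-0.6],[0.006,0,0.021,0,-0.6]]}}

```text
clock: 40.48
position: [0.5032, 0.1102, 0.1163]
ee_rot: [0.584, 0.812, -0.0, -0.0]
ft_force: [0.9, 0.9, -1.2]
grip_width: 0.298
grasp_force: 39.6
```

{"name": "carry_out", "arguments": {"deltas": [[0,0,0.007,0,-0.6],[0,0,0.014,0,-0.6],[0,0,0.02,0,-0.6],[0,0,0.02,0,-0.6]]}}

```text
clock: 40.98
position: [0.5032, 0.1102, 0.1133]
ee_rot: [0.584, 0.812, -0.0, -0.0]
ft_force: [1.0, 0.2, -1.2]
grip_width: 0.301
grasp_force: 39.6
```

{"name": "carry_out", "arguments": {"deltas": [[0,0,0.007,0,-0.6],[0,0,0.014,0,-0.6],[0,0,0.02,0,-0.6],[0,0,0.02,0,-0.6]]}}

```text
clock: 41.48
position: [0.5033, 0.1105, 0.1104]
ee_rot: [0.584, 0.812, 0.0, -0.0]
ft_force: [-0.6, 0.9, 0.5]
grip_width: 0.298
grasp_force: 39.8
```

{"name": "carry_out", "arguments": {"deltas": [[0,0,0.01,0,-0.6],[0,0,0.02,0,-0.6],[0,0,0.03,0,-0.6],[0,0,0.04,0,-0.6],[0,0,0.05,0,-0.6],[0,0,0.06,0,-0.6],[0,0,0.06,0,-0.6]]}}

```text
clock: 42.35
position: [0.5033, 0.1103, 0.101]
ee_rot: [0.584, 0.812, 0.0, 0.0]
ft_force: [2.0, 2.0, -5.3]
grip_width: 0.299
grasp_force: 39.6
```

{"name": "carry_out", "arguments": {"deltas": [[0,0,0.02,0,-0.6],[0,0,0.04,0,-0.6],[0,0,0.06,0,-0.6],[0,0,0.08,0,-0.6],[0,0,0.09,0,-0.6],[0,0,0.09,0,-0.6]]}}

```text
clock: 43.1
position: [0.503, 0.11, 0.0875]
ee_rot: [0.584, 0.812, -0.0, -0.0]
ft_force: [0.0, -0.4, -1.7]
grip_width: 0.292
grasp_force: 39.9
```

{"name": "carry_out", "arguments": {"deltas": [[0,0,0.005,0,-0.6],[0,0,0.01,0,-0.6],[0,0,0.01,0,-0.6]]}}

```text
clock: 43.48
position: [0.5033, 0.1101, 0.0863]
ee_rot: [0.584, 0.812, -0.0, 0.0]
ft_force: [-0.6, -0.5, -1.1]
grip_width: 0.3
grasp_force: 39.9
```

{"name": "carry_out", "arguments": {"deltas": [[0,0,0.004,0,-0.6],[0,0,0.008,0,-0.6],[0,0,0.008,0,-0.6]]}}

```text
clock: 43.85
position: [0.5034, 0.1102, 0.0856]
ee_rot: [0.584, 0.812, 0.0, -0.0]
ft_force: [-2.8, -0.5, 6.2]
grip_width: 0.297
grasp_force: 40.7
```

{"name": "carry_out", "arguments": {"deltas": [[0,0,0.003,0,-0.6],[0,0,0.005,0,-0.6],[0,0,0.005,0,-0.6]]}}

```text
clock: 44.22
position: [0.5035, 0.1102, 0.0855]
ee_rot: [0.584, 0.812, 0.0, -0.0]
ft_force: [-6.9, -1.7, 16.5]
grip_width: 0.301
grasp_force: 41.8
```

{"name": "carry_out", "arguments": {"deltas": [[0,0,-0.005,0,-0.6],[0,0,-0.005,0,0.2],[0,0,-0.005,0,0.2],[0,0,-0.005,0,0.2],[0,0,-0.03,0,0.2],[0,0,-0.2,0,0.2],[0,0,-0.5,0,0.2],[-0.3,0,-0.6,0,0.2],[-0.7,0,-0.6,0,0.2],[-1,0,-0.6,0,0.2],[-1,0,-0.6,0,0.2],[-1,0,-0.6,0,0.2]]}}

```text
clock: 45.72
position: [0.5509, -0.0316, 0.1743]
ee_rot: [0.584, 0.812, 0.0, -0.0]
ft_force: [-0.4, 0.3, 0.0]
grip_width: 0.598
grasp_force: 0.0
```

```bash
python3 - <<'E'
from h import *
to([.5,0,.2]); a=[]
for n in("top","scene"):
    c=camera(n);P=cloud(c);u,v=proj(c,[.503,.11,.06]).astype(int)
    a.append(cv2.resize(c["img"][v-40:v+40,u-48:u+48],None,fx=4.1,fy=4.1,interpolation=3))
    r=np.hypot(P[...,0]-.5032,P[...,1]-.1102)
    for nm,lo,hi in(("sleeve top",.0095,.0135),("flange top",.0155,.0195)):
        z=P[...,2][(r>lo)&(r<hi)&(P[...,2]>.03)]; print(n,nm,len(z),np.percentile(z,[25,50,75]).round(4) if len(z) else 0)
    for q in("plug_gauge","gauge_box","micrometer"):
        b=boxes_of(q,c)[:1]; print(q,np.round(b[0]["position"],3) if b else None)
cv2.imwrite("pics/fin.png",np.hstack(a)[:,:,::-1])
E
```

```text
t 45.73 pos [ 0.5509 -0.0316  0.1743] F [-0.4  0.3  0. ] w 50.8 xaxis deg 108.53 -> deltas [ 0.3078 -0.2545 -0.171 ]
top sleeve top 59 [0.0738 0.0755 0.0768]
top flange top 60 [0.0608 0.0625 0.0636]
plug_gauge [ 0.701 -0.31   0.016]
gauge_box [0.794 0.023 0.035]
micrometer [0.428 0.321 0.013]
scene sleeve top 86 [0.0633 0.073  0.0764]
scene flange top 104 [0.0558 0.0613 0.064 ]
plug_gauge [ 0.702 -0.309  0.015]
gauge_box [0.808 0.019 0.04 ]
micrometer [0.437 0.32  0.017]
```

View pics/fin.png

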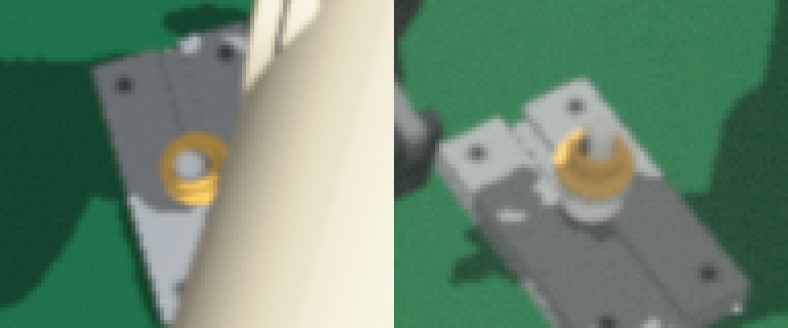

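The brass bushing sits flange down on the arbor at (193,168) on the left and (595,160) on the right, with the spacer below it at (592,205). The sleeve top is at about 0.076 m and the flange top at about 0.063 m, so the 44 mm stack has no gaps. The plug gauge, box and micrometer have not moved, and the arm is clear.

```bash
python3 -c "
from workcell import ticket
print(ticket.hand_in())"
```

```text
the job is handed in; nothing more can be done
None
```

The spacer, washer and bushing (flange down) are stacked fully home on the arbor with no gaps, pressed with less than 20 N at each reading, and the job was handed in at about 46 s; the washer slipped from the gripper twice and shifted up to 10 mm on the bench before it was picked up.

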